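# Pack roll-end plugs head to tail in the binder's tray

### The job

The roll-end plugs for the binding-tape rolls are kept in the shallow steel tray, packed head to tail. One thin-stemmed plug already stands in the tray: stand the other thin-stemmed plug that has its stem up beside it in the tray, flanges touching or nearly so, then set the plug that lies upside down (flange up) on top of the two, its stem down in the gap between their stems, so that its flange lies flat on both stem ends. The similar plug with the thick stem is not part of this set.

Things in the scene. Friction and masses are not known exactly. Their poses are not given: they have to be found in the camera images.
- tray: Shallow open steel tray fixed to the bench, 166 x 100 mm outside, 12 mm high; floor 4 mm thick, walls 5 mm thick, so 156 x 90 mm inside and 8 mm deep. Origin at the centre of its underside, on the bench; x along its length, z up. The plug already inside stands in its -x half on the long centre line, the +x half is empty. The tray's turn on the bench is different each time, up to half a turn.
- plug_in_tray: Turned beech plug shaped like a hat: round flange 64 mm across and 8 mm thick below, round stem 24 mm across and 28 mm tall above it, 36 mm tall in all, 30 to 60 g, loose. Stands in the tray, stem up. Origin at the centre of the flange's underside, z up along the stem.
- plug_upright: Plug of the same size and shape as plug_in_tray, loose on the bench, flange down and stem up. Origin at the centre of the flange's underside, z up along the stem. The stem can be gripped from above. A bystander plug also stands stem up on the bench with the same flange but a thick stem 44 mm across: it is not this one.
- plug_inverted: Plug of the same size and shape, loose on the bench, upside down: stem below, flange on top (flange from 28 to 36 mm above the bench). Origin at the centre of the stem's end face, which is its underside as it stands; z up towards the flange. The flange's 64 mm rim can be gripped from above. In the finished pack the end of its stem rests on the other two flanges and its flange on their stem ends.
Mind the look-alikes: they are no part of the job. There is more than one size of the tray; the job needs the smaller. Leave any green look-alike of the plug_upright alone.

How it is judged:
At the end, for the whole second after the job is handed in: Both stem-up thin plugs lie flat (10 degrees) on the tray floor, centres at most 80 mm apart; the inverted plug lies level (10 degrees) on them, its stem end 8 to 17 mm above the bench, its centre within 50 mm of each of theirs; all at rest (z of each of plug_in_tray, plug_upright in the frame of tray below 0.009 m and x of plug_in_tray in the frame of tray between -0.052 and 0.052 m and y of plug_in_tray in the frame of tray between -0.02 and 0.02 m and angle between each of plug_in_tray, plug_upright, plug_inverted's own z axis and vertical below 0.17 rad and x of plug_upright in the frame of tray between -0.052 and 0.052 m and y of plug_upright in the frame of tray between -0.02 and 0.02 m and horizontal distance between plug_upright and plug_in_tray below 0.08 m and z of plug_inverted in the frame of tray between 0.008 and 0.017 m and horizontal distance between plug_inverted and plug_in_tray below 0.05 m and horizontal distance between plug_inverted and plug_upright below 0.05 m and linear speed of each of plug_inverted, plug_upright below 0.02 m/s); the robot touches nothing.
It also fails if it takes over 59 s, if anything falls off the work surface, if the arm or the gripper's body presses on something with over 40 N, if the wrist force passes 120 N, or if a joint passes its speed limit or range.

### The arm

A 6-joint arm with a two-finger parallel gripper is mounted at the origin on the work surface. World frame = base frame: x ahead of the robot, y to its left, z up, the work surface at z = 0. Lengths are in m, angles in rad, forces in N, time in s.
With the tool pointing down it reaches from about 0.375 to 0.9 m from the base axis. Payload 3.1 kg.
Tool frame: the origin (TCP) lies between the finger pads; the fingertips stand 22 mm ahead of it and the grasp point (between the pads) lies 3 mm ahead of it; z points along the fingers, y is the line along which they close (so a half turn about z gives the same grasp; the last joint's range is limited). The gripper opens to 87 mm and grips with 3 to 60 N. Pads are 19 mm wide; open, the fingers measure 117 mm over their backs; the gripper's body (75 mm by 190 mm) begins 51 mm behind the grasp point.
Start: joints at [1.119, 0.527, 1.433, -0, 1.181, -0.178], TCP at [0.168, 0.602, 0.245] pointing down, gripper open.
Joint ranges: [-3.08, 3.08], [-0.75, 2.2], [0.22, 2.44], [-1.43, 4.57], [0, 2.65], [-2.85, 2.85]. Speed limits (rad/s): [2.79, 2.79, 3.14, 3.14, 3.14, 3.14].

### API

Orientations are given as a unit quaternion [x, y, z, w].
In Python, from rig import get_obs, camera, get_calibration, hand_in, cut_out gives the robot as it stands.
- The arm moves only by the shell command python3 -m inch 'ROWS' [OPENING] [FORCE]. ROWS is JSON, one flat list of numbers, 6 for each row, row after row: the shift along the tool's x, y, z scaled (see below), then the turn, a rotation vector about the tool's x, y, z scaled (see below). A call has 1 to 20 rows; each row is the pose to reach, as a shift and turn from the pose commanded when the call began, along the tool's axes at that moment; what a row does not reach only later rows make up. The controller multiplies each number of a shift by 0.08 m and each number of a turn by 90 degrees. A row lasts 1/12 s, in which the tool goes at most 41.7 mm and 7.16 degrees, less where a joint would pass 70% of its speed; a pose out of reach is approached as far as the arm can. A call with a number of a shift or a turn outside -1 to 1 is refused whole. A call with a gripper value outside its range is refused whole. OPENING is the finger opening in mm, from 0 to 87, set as the call begins (- or left out, the last holds). The fingers move at their own pace and stop on an object; FORCE is the grip in N (left out, the last holds). Time passes only in rows, so rows that repeat a pose let the fingers close. It gives the time, the measured TCP pose, the force, the opening and the grip force at its end, in the units of the state.
- get_obs(): the state, without advancing time (a new reading comes with each control period).
- camera(name): name is "side" or "top"; returns the picture (384x512x3 uint8, red, green, blue); there is no depth.
- get_calibration(name): a dict with "vertical_fov" (degrees; the focal length in pixels is half the picture's height over the tangent of half this angle, whatever the lens; pixels are square), "cx", "cy" (the principal point, pixels), "T" (4x4, takes a point from camera to world coordinates). Camera axes: x right, y down, z forward; pixel columns grow to the right and rows downward; lengths in m; the calibration is good to about 2 mm. A picture is of the moment at which its call begins. get_calibration takes no time and is no camera call.
- hand_in(): hands the job in; it is judged then, once.
Trained networks look in the newest picture that a camera, given by its name, has taken for a name from the list of things; names that differ only in an ending like _2 or _b are one class to them, and where a whole thing is asked for, a point or a joint stands for the part that bears it (a point fixed in the world has none). Each returns a list of dicts, best first, with "conf" (0 to 1); they miss things now and then, are a little off and sometimes report something else, mostly with a low value. They report only what shows in the picture. A call takes as long as a camera call. They do not tell look-alikes from the thing itself.
- cut_out(camera, thing): "region" (384x512 bool, what is visible of it) and "bbox" ([left, top, right, bottom] in pixels, round what is visible of it).
The state is a dict: "time": time; "q": joint angles; "joint_velocities": joint speeds; "joint_torque": joint torques, N m; "position": TCP position; "tool_rot": TCP orientation; "ft_force": force on the tool from outside, world axes, zero at the start; "moment": the same for the moment, N m; "grip_width": finger opening in m; "grip_force": force on a finger pad.
Only numpy, scipy, OpenCV 4.12 (cv2) and the standard library are available. Lean on these libraries where they do the work, as an engineer would, in place of code of your own. Each camera call takes 0.05 s, during which the arm holds its last target. There are 200 camera calls.

## Working session

There is one attempt and no reset: what is moved stays moved. The work goes in short steps, Python scripts to look and compute and a shell command to move; the robot and the scene stay as the last step left them, time stands still between calls to the robot, and variables do not carry over. Pictures are saved under pics/ and viewed, at most 10 in all, crops included, and the job is handed in when it is done.

```bash
mkdir -p pics; ls
python3 - <<'E'
from rig import *
import cv2,numpy as np
o=get_obs();print(o)
ims=[]
for n in("top","side"):
    im=camera(n);cv2.imwrite(f'pics/{n}0.png',im[:,:,::-1]);c=get_calibration(n);print(n,c)
    for t in("tray","plug_in_tray","plug_upright","plug_inverted"):
        for d in cut_out(n,t): print(t,round(d['conf'],2),d['bbox'],d['region'].sum())
E
```

```text
pics
{'time': 0.0, 'q': array([ 1.11952332e+00,  5.28454744e-01,  1.43390147e+00,  1.64602926e-05,
        1.18139719e+00, -1.78469100e-01]), 'joint_velocities': array([-0.00032986,  0.0003116 ,  0.00110967,  0.00165744, -0.0003767 ,
        0.00065976]), 'joint_torque': array([-9.18532714e-04, -4.40046465e+01, -1.76587933e+01,  6.33652532e-02,
        5.81317465e-02, -1.31751403e-04]), 'position': array([0.16804046, 0.6012745 , 0.24357887]), 'tool_rot': array([ 1.35982399e-01,  9.90710664e-01, -1.02490327e-03, -3.41822125e-04]), 'ft_force': array([-0.36611569, -0.221019  ,  0.22052285]), 'moment': array([-0.01582332, -0.00176314, -0.00871404]), 'grip_force': 0.0, 'grip_width': 0.08663208316608176}
top {'vertical_fov': 42.13489630650004, 'cx': 258.30995917405517, 'cy': 191.62272206698424, 'T': array([[ 0.02620744, -0.99724016,  0.06946397,  0.37117414],
       [-0.99964657, -0.02645401, -0.00263198, -0.00793372],
       [ 0.00446232, -0.06937044, -0.99758099,  1.16319712],
       [ 0.        ,  0.        ,  0.        ,  1.        ]])}
tray 0.75 [227.3, 125.4, 299.9, 202.1] 2478
tray 
[... 220 characters left out ...]
3.2, 158.4, 128.4] 627
side {'vertical_fov': 51.850933197095046, 'cx': 258.87391087325403, 'cy': 193.15047657246532, 'T': array([[ 0.99039491, -0.0974041 ,  0.09813436,  0.340744  ],
       [-0.138124  , -0.66463861,  0.73428692, -0.82139583],
       [-0.00629867, -0.74078874, -0.67170854,  0.74582243],
       [ 0.        ,  0.        ,  0.        ,  1.        ]])}
tray 0.95 [250.1, 177.3, 316.9, 213.9] 1246
tray 0.72 [138.0, 262.1, 255.0, 345.5] 5864
tray 0.71 [272.7, 241.8, 295.8, 267.4] 481
plug_in_tray 0.83 [284.8, 184.5, 309.8, 204.7] 324
plug_upright 0.9 [313.8, 225.0, 340.4, 243.4] 413
plug_upright 0.8 [275.6, 241.2, 293.9, 267.1] 503
plug_inverted 0.5 [288.3, 123.4, 309.5, 137.0] 235
```

View pics/top0.png

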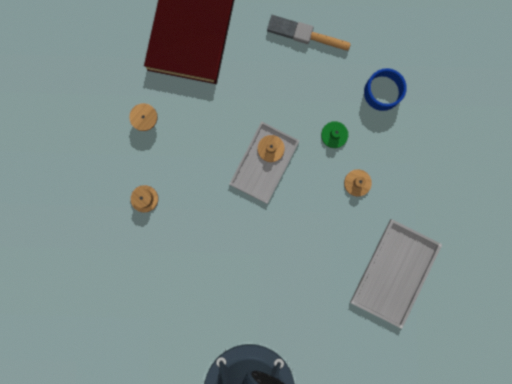

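View pics/side0.png

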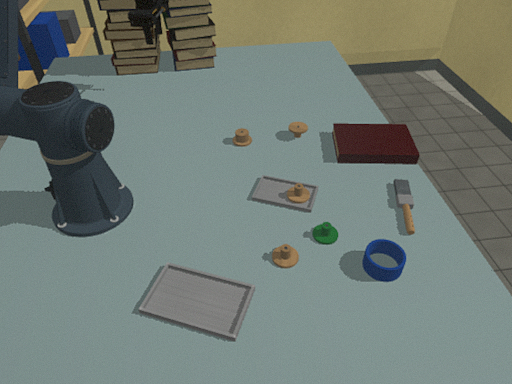

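```bash
cat > h.py <<'E'
from rig import *
import cv2,numpy as np
from scipy.optimize import minimize
def proj(n,P):
    c=get_calibration(n);T=c['T'];f=192/np.tan(np.radians(c['vertical_fov']/2))
    p=(np.asarray(P)-T[:3,3])@T[:3,:3]
    return np.c_[f*p[:,0]/p[:,2]+c['cx'],f*p[:,1]/p[:,2]+c['cy']]
A=np.linspace(0,2*np.pi,40)
def cyl(x,y,r,z0,z1): return np.vstack([np.c_[x+r*np.cos(A),y+r*np.sin(A),0*A+z] for z in(z0,z1)])
def plug(x,y,z=0,inv=0,rs=.012):
    return [cyl(x,y,.032,z+.028,z+.036),cyl(x,y,rs,z,z+.028)] if inv else [cyl(x,y,.032,z,z+.008),cyl(x,y,rs,z+.008,z+.036)]
def box(x,y,t,a=.083,b=.05):
    c,s=np.cos(t),np.sin(t)
    return [np.array([[x+c*u-s*v,y+s*u+c*v,z] for u in(-a,a) for v in(-b,b) for z in(0,.012)])]
def mask(n,parts,S=4):
    m=np.zeros((384*S,512*S),np.uint8)
    for P in parts:
        q=cv2.convexHull(((proj(n,P)+.5)*S*16).astype(np.int32)); cv2.fillConvexPoly(m,q,1,shift=4)
    return m>0
def up(r,S=4): return cv2.resize(r.astype(np.uint8),None,fx=S,fy=S,interpolation=cv2.INTER_NEAREST)>0
def cen(m): return np.array([v.mean() for v in np.nonzero(m)][::-1])
def hull(r):
    m=np.zeros(r.shape,np.uint8);q=cv2.convexHull(np.argwhere(r)[:,::-1].astype(np.int32));cv2.fillConvexPoly(m,q,1);return m>0
def ground(n,u,v,z):
    c=get_calibration(n);T=c['T'];f=192/np.tan(np.radians(c['vertical_fov']/2))
    d=T[:3,:3]@[(u-c['cx'])/f,(v-c['cy'])/f,1];return (T[:3,3]+d*(z-T[2,3])/d[2])[:2]
def fit(n,region,model,x0,steps):
    R=up(region)
    def cost(p):
        M=mask(n,model(*p));return 1-(M&R).sum()/max(1,(M|R).sum())
    sim=np.vstack([x0]+[np.array(x0)+np.eye(len(x0))[i]*steps[i] for i in range(len(x0))])
    r=minimize(cost,x0,method='Nelder-Mead',options=dict(initial_simplex=sim,maxiter=120,xatol=2e-4,fatol=1e-4));return r.x,1-r.fun
def near(n,t,u,v):
    D=[d for d in cut_out(n,t)]
    return min(D,key=lambda d:np.hypot((d['bbox'][0]+d['bbox'][2])/2-u,(d['bbox'][1]+d['bbox'][3])/2-v))
E
python3 - <<'E'
from h import *
px={'top':dict(tray=(264,164),plug_in_tray=(271,149),plug_upright=(358,183),plug_inverted=(144,117)),
'side':dict(tray=(284,195),plug_in_tray=(298,194),plug_upright=(285,255),plug_inverted=(298,130))}
for n in px:
    for t,uv in px[n].items():
        r=near(n,t,*uv)['region']
        g=ground(n,*uv,.01)
        if t=='tray':
            r=hull(r)
            for t0 in (.9,-.5) if 0 else (-.5,-1.0,.5): 
                print(n,t,*fit(n,r,box,[*g,t0],[.01,.01,.2]))
        else: print(n,t,*fit(n,r,lambda x,y:plug(x,y,.004 if t=='plug_in_tray' else 0,t=='plug_inverted'),g,[.006,.006]))
E
```

```text
top tray [ 0.52143465 -0.02269378 -0.4488635 ] 0.9700779036827195
top tray [ 0.52145032 -0.02291807 -0.44838463] 0.9696927978602053
top tray [ 0.52155616 -0.02263114 -0.43834862] 0.9695522270708024
top plug_in_tray [ 0.55406763 -0.03706775] 0.9440552235730476
top plug_upright [ 0.47936525 -0.24126823] 0.9474583082178019
top plug_inverted [0.61565423 0.25834918] 0.9604830917874396
side tray [ 0.52037323 -0.0216274  -0.44757911] 0.9662258170291835
side tray [ 0.52033576 -0.02181139 -0.44771286] 0.9665804147381465
side tray [ 0.52034454 -0.02174065 -0.44694988] 0.9666909620991254
side plug_in_tray [ 0.55326315 -0.03576519] 0.8934299017071909
side plug_upright [ 0.47952109 -0.24002852] 0.9457217350082958
side plug_inverted [0.6146647  0.25978757] 0.9397932816537468
```

```bash
cat > w.py <<'E'
# offset to a world target, in the tool's units:  python3 w.py X Y Z YAWDEG(of tool y)
import sys,numpy as np
from rig import get_obs
from scipy.spatial.transform import Rotation as R
o=get_obs();r=R.from_quat(o['tool_rot']);X=np.array([float(a) for a in sys.argv[1:4]])
y=r.apply([0,1,0]);d=(np.degrees(np.arctan2(y[1],y[0]))-float(sys.argv[4])+90)%180-90
print('t',round(o['time'],2),'pos',o['position'].round(4),'shift',(r.inv().apply(X-o['position'])/.08).round(3),'turn z',round(d/90,3),'tilt',r.apply([0,0,1]).round(3),'f',o['ft_force'].round(1),'grip',o['grip_width'],o['grip_force'])
E
python3 -m inch '[0,0,0,0,0,0.112, 0,0,0,0,0,0.112, 0,0,0,0,0,0.112]' 60 20
python3 -m inch '[-0.5,0,0,0,0,0, -1,0,0,0,0,0]'
python3 -m inch '[-0.5,0,0,0,0,0, -1,0,0,0,0,0]'
python3 -m inch '[-0.5,0,0,0,0,0, -1,0,0,0,0,0]'
python3 -m inch '[-0.5,0,0,0,0,0, -1,0,0,0,0,0]'
python3 w.py 0.4795 -0.2405 0.1 64.3
```

```text
time: 1.15
position: [0.1683, 0.6019, 0.2446]
tool_rot: [0.223, 0.975, 0.0, 0.0]
ft_force: [-0.2, -0.0, -0.0]
grip_width: 0.0742
grip_force: 0.0
time: 1.32
position: [0.2393, 0.5676, 0.2446]
tool_rot: [0.219, 0.976, 0.0, -0.0]
ft_force: [1.4, -0.3, 0.2]
grip_width: 0.0637
grip_force: 0.0
time: 1.48
position: [0.3136, 0.5318, 0.2447]
tool_rot: [0.221, 0.975, 0.0, 0.0]
ft_force: [0.2, -0.2, 0.9]
grip_width: 0.061
grip_force: 0.0
time: 1.65
position: [0.3861, 0.4968, 0.2447]
tool_rot: [0.222, 0.975, 0.0, 0.0]
ft_force: [0.7, 1.1, -0.1]
grip_width: 0.0599
grip_force: 0.0
time: 1.82
position: [0.4583, 0.462, 0.2447]
tool_rot: [0.222, 0.975, 0.0, 0.0]
ft_force: [0.6, 0.6, 0.3]
grip_width: 0.0599
grip_force: 0.0
t 1.82 pos [0.4583 0.462  0.2447] shift [-4.035 -7.804  1.807] turn z 0.001 tilt [ 0.  0. -1.] f [0.6 0.6 0.3] grip 0.059923594200698815 0.0
```

```bash
python3 -m inch '[-0.33,-0.33,0,0,0,0, -0.67,-0.67,0,0,0,0, -1,-1,0,0,0,0]' >/dev/null
python3 -m inch '[-0.33,-0.33,0,0,0,0, -0.67,-0.67,0,0,0,0, -1,-1,0,0,0,0]' >/dev/null
python3 -m inch '[-0.33,-0.33,0,0,0,0, -0.67,-0.67,0,0,0,0, -1,-1,0,0,0,0]' >/dev/null
python3 -m inch '[-0.33,-0.33,0,0,0,0, -0.67,-0.67,0,0,0,0, -1,-1,0,0,0,0]' >/dev/null
python3 -m inch '[0,-0.5,0,0,0,0, 0,-1,0,0,0,0]' >/dev/null
python3 -m inch '[0,-0.5,0,0,0,0, 0,-1,0,0,0,0]' >/dev/null
python3 -m inch '[0,-0.5,0,0,0,0, 0,-1,0,0,0,0]' >/dev/null
python3 -m inch '[0,-0.4,0.4,0,0,0, 0,-0.8,0.8,0,0,0, 0,-0.8,0.8,0,0,0, 0,-0.8,0.8,0,0,0, 0,-0.8,0.8,0,0,0]'
python3 w.py 0.4795 -0.2405 0.1 64.3
```

```text
time: 3.73
position: [0.4745, -0.2379, 0.1807]
tool_rot: [0.223, 0.975, 0.0, -0.0]
ft_force: [0.2, 0.5, 0.9]
grip_width: 0.0597
grip_force: 0.0
t 3.73 pos [ 0.4745 -0.2379  0.1807] shift [-0.071 -0.003  1.009] turn z -0.0 tilt [ 0.     0.001 -1.   ] f [0.2 0.5 0.9] grip 0.05967450215777583 0.0
```

```bash
python3 -m inch '[-0.07,0,0.3,0,0,0, -0.07,0,0.65,0,0,0, -0.07,0,1,0,0,0]' >/dev/null
python3 -m inch '[0,0,0.25,0,0,0, 0,0,0.5,0,0,0, 0,0,0.7,0,0,0, 0,0,0.83,0,0,0, 0,0,0.83,0,0,0, 0,0,0.83,0,0,0]'
python3 -m inch '[0,0,0,0,0,0, 0,0,0,0,0,0, 0,0,0,0,0,0, 0,0,0,0,0,0, 0,0,0,0,0,0, 0,0,0,0,0,0, 0,0,0,0,0,0, 0,0,0,0,0,0, 0,0,0,0,0,0, 0,0,0,0,0,0]' 10 20
python3 w.py 0.4942 -0.0079 0.1 64.3
python3 - <<'E'
from h import *
im=camera('side');cv2.imwrite('pics/g1.png',cv2.resize(im[190:310,200:360,::-1],None,fx=4,fy=4))
E
```

```text
time: 4.48
position: [0.4804, -0.2399, 0.0348]
tool_rot: [0.222, 0.975, -0.0, 0.001]
ft_force: [-0.5, 0.8, 0.1]
grip_width: 0.0599
grip_force: 0.0
time: 5.32
position: [0.4793, -0.2405, 0.0343]
tool_rot: [0.223, 0.975, -0.0, 0.0]
ft_force: [-0.4, -0.7, 3.8]
grip_width: 0.0232
grip_force: 20.0
t 5.32 pos [ 0.4793 -0.2405  0.0343] shift [ 1.094  2.7   -0.821] turn z -0.0 tilt [ 0. -0. -1.] f [-0.4 -0.7  3.8] grip 0.02323301706823813 20.00005542766303
```

View pics/g1.png

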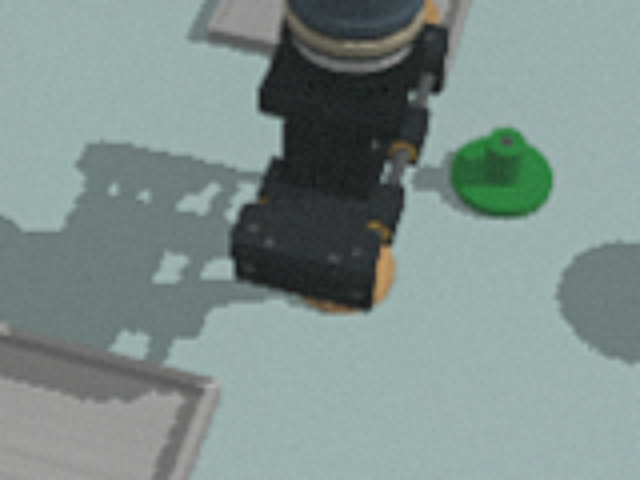

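```bash
python3 -m inch '[0,0,-0.2,0,0,0, 0,0,-0.6,0,0,0, 0,0,-1,0,0,0]' >/dev/null
python3 -m inch '[0.15,0.3,0,0,0,0, 0.3,0.6,0,0,0,0, 0.5,1,0,0,0,0]' >/dev/null
python3 -m inch '[0.2,0.35,0,0,0,0, 0.4,0.7,0,0,0,0, 0.6,1,0,0,0,0]' >/dev/null
python3 -m inch '[0.02,0.3,0,0,0,0, 0.02,0.5,0,0,0,0, 0.02,0.7,0,0,0,0, 0.02,0.7,0,0,0,0, 0.02,0.7,0,0,0,0, 0.02,0.7,0,0,0,0]'
python3 w.py 0.4924 -0.0071 0.0383 64.3
python3 - <<'E'
from h import *
im=camera('side');cv2.imwrite('pics/g2.png',cv2.resize(im[120:240,200:360,::-1],None,fx=4,fy=4))
E
```

```text
time: 6.62
position: [0.4919, -0.0072, 0.1139]
tool_rot: [0.222, 0.975, -0.0, -0.0]
ft_force: [-0.4, 0.1, -0.5]
grip_width: 0.0233
grip_force: 20.0
t 6.62 pos [ 0.4919 -0.0072  0.1139] shift [-0.006  0.004  0.945] turn z 0.0 tilt [-0.001 -0.    -1.   ] f [-0.4  0.1 -0.5] grip 0.023277234738006605 19.99992500524968
```

View pics/g2.png

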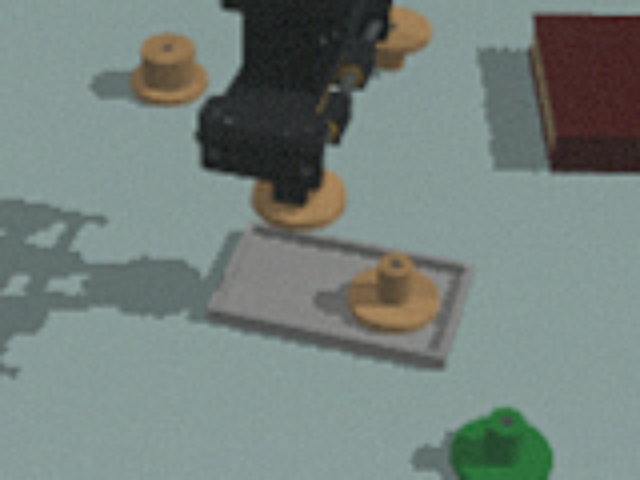

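```bash
python3 -m inch '[0,0,0.3,0,0,0, 0,0,0.6,0,0,0, 0,0,0.75,0,0,0, 0,0,0.85,0,0,0, 0,0,0.9,0,0,0, 0,0,0.94,0,0,0, 0,0,0.94,0,0,0, 0,0,0.94,0,0,0]'
python3 -m inch '[0,0,0,0,0,0, 0,0,0,0,0,0, 0,0,0,0,0,0, 0,0,0,0,0,0, 0,0,0,0,0,0, 0,0,0,0,0,0]' 60 20
python3 -m inch '[0,0,-0.3,0,0,0, 0,0,-0.6,0,0,0, 0,0,-1,0,0,0]' 87 >/dev/null
python3 -m inch '[0,0,-0.5,0,0,0, 0,0,-1,0,0,0]' 87 >/dev/null
python3 -m inch '[0,0.5,0,0,0,0, 0,1,0,0,0,0]' >/dev/null
python3 -m inch '[0,0.5,0,0,0,0, 0,1,0,0,0,0]'
python3 w.py 0.6152 0.259 0.035 64.3
python3 - <<'E'
from h import *
for n in('top','side'):
    im=camera(n);cv2.imwrite(f'pics/p_{n}.png',cv2.resize(im[100:220,200:360,::-1],None,fx=4,fy=4))
    for t in('plug_in_tray','plug_upright'):
        for d in cut_out(n,t):
            b=d['bbox'];g=ground(n,(b[0]+b[2])/2,(b[1]+b[3])/2,.02)
            if np.hypot(*(g-[.52,-.02]))<.07: print(n,t,round(d['conf'],2),*fit(n,d['region'],lambda x,y:plug(x,y,.004),g,[.006,.006]))
E
```

```text
time: 7.33
position: [0.4927, -0.0072, 0.0394]
tool_rot: [0.223, 0.975, -0.0, 0.001]
ft_force: [0.0, -0.3, -0.1]
grip_width: 0.0231
grip_force: 20.0
time: 7.83
position: [0.4924, -0.0069, 0.0391]
tool_rot: [0.222, 0.975, -0.0, 0.0]
ft_force: [0.2, -0.3, 0.2]
grip_width: 0.055
grip_force: 0.0
time: 8.58
position: [0.5622, 0.1386, 0.1997]
tool_rot: [0.223, 0.975, 0.0, 0.0]
ft_force: [0.7, -0.9, 0.5]
grip_width: 0.0868
grip_force: 0.0
t 8.58 pos [0.5622 0.1386 0.1997] shift [0.058 1.643 2.059] turn z -0.001 tilt [ 0.001 -0.    -1.   ] f [ 0.7 -0.9  0.5] grip 0.0868328529388923 0.0
top plug_in_tray 0.97 [ 0.55429761 -0.03573971] 0.951038880888706
top plug_upright 0.57 [ 0.492483   -0.00942666] 0.9113442353183174
side plug_in_tray 0.74 [ 0.55389218 -0.03416486] 0.9260832625318607
side plug_upright 0.61 [ 0.49149068 -0.00479578] 0.8650494159928123
```

View pics/p_side.png

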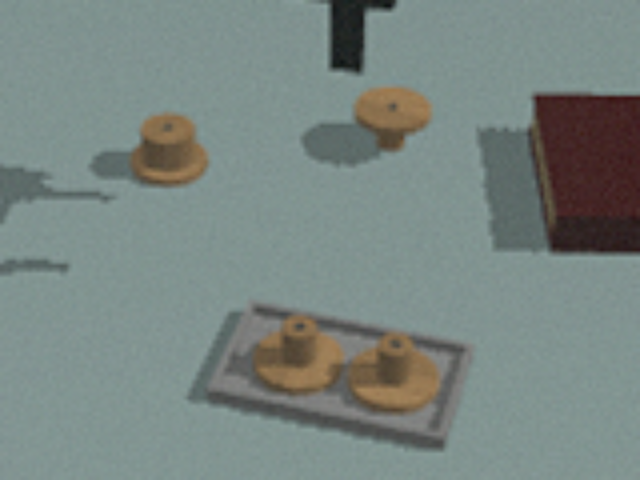

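```bash
python3 -m inch '[0.03,0.4,0,0,0,0, 0.06,0.8,0,0,0,0]' >/dev/null
python3 -m inch '[0,0.4,0.4,0,0,0, 0,0.84,0.8,0,0,0, 0,0.84,0.8,0,0,0]' >/dev/null
python3 -m inch '[0,0,0.3,0,0,0, 0,0,0.6,0,0,0, 0,0,0.9,0,0,0, 0,0,1,0,0,0, 0,0,1,0,0,0]' >/dev/null
python3 w.py 0.6152 0.259 0.035 64.3
python3 -m inch '[0,0,0.13,0,0,0, 0,0,0.26,0,0,0, 0,0,0.26,0,0,0, 0,0,0.26,0,0,0]'
python3 -m inch '[0,0,0,0,0,0, 0,0,0,0,0,0, 0,0,0,0,0,0, 0,0,0,0,0,0, 0,0,0,0,0,0, 0,0,0,0,0,0, 0,0,0,0,0,0, 0,0,0,0,0,0]' 55 20
python3 -m inch '[0,0,-0.1,0,0,0, 0,0,-0.3,0,0,0, 0,0,-0.7,0,0,0, 0,0,-1,0,0,0]'
python3 w.py 0.5232 -0.0214 0.0475 64.3
```

```text
t 9.72 pos [0.6122 0.2553 0.0527] shift [-0.014  0.059  0.221] turn z -0.001 tilt [-0.006 -0.002 -1.   ] f [0.7 0.8 1. ] grip 0.08699000980488858 0.0
time: 10.05
position: [0.6142, 0.2573, 0.0342]
tool_rot: [0.223, 0.975, -0.0, -0.0]
ft_force: [-0.4, -0.5, -1.2]
grip_width: 0.0871
grip_force: 0.0
time: 10.72
position: [0.6147, 0.2578, 0.0346]
tool_rot: [0.222, 0.975, 0.0, 0.0]
ft_force: [-0.7, 1.1, 2.6]
grip_width: 0.0631
grip_force: 20.0
time: 11.05
position: [0.6138, 0.2572, 0.1151]
tool_rot: [0.222, 0.975, -0.0, -0.001]
ft_force: [0.8, 1.4, 0.4]
grip_width: 0.0635
grip_force: 20.0
t 11.05 pos [0.6138 0.2572 0.1151] shift [-0.491 -3.629  0.848] turn z -0.0 tilt [-0.002 -0.001 -1.   ] f [0.8 1.4 0.4] grip 0.06351682297445045 19.999944884330034
```

```bash
python3 -m inch '[-0.1,-0.3,0,0,0,0, -0.2,-0.6,0,0,0,0, -0.3,-1,0,0,0,0]' >/dev/null
python3 -m inch '[-0.1,-0.4,0,0,0,0, -0.2,-1,0,0,0,0, -0.2,-1,0,0,0,0]' >/dev/null
python3 -m inch '[0,-0.4,0,0,0,0, 0,-0.8,0,0,0,0, 0,-1,0,0,0,0]' >/dev/null
python3 -m inch '[0,-0.3,0,0,0,0, 0,-0.5,0,0,0,0, 0,-0.62,0,0,0,0, 0,-0.62,0,0,0,0, 0,-0.62,0,0,0,0, 0,-0.62,0,0,0,0]'
python3 w.py 0.5232 -0.0214 0.0475 64.3
python3 - <<'E'
from h import *
im=camera('side');cv2.imwrite('pics/g3.png',cv2.resize(im[120:240,200:360,::-1],None,fx=4,fy=4))
for d in cut_out('side','plug_inverted'):
    b=d['bbox'];print(d['conf'],b)
    if d['conf']>.3:print(fit('side',d['region'],lambda x,y:plug(x,y,.08,1),ground('side',(b[0]+b[2])/2,(b[1]+b[3])/2,.1),[.006,.006]))
E
```

```text
time: 12.3
position: [0.5253, -0.0202, 0.1143]
tool_rot: [0.222, 0.975, 0.0, 0.0]
ft_force: [0.9, 0.1, -0.7]
grip_width: 0.0631
grip_force: 20.0
t 12.3 pos [ 0.5253 -0.0202  0.1143] shift [ 0.017 -0.026  0.835] turn z 0.0 tilt [ 0.001  0.    -1.   ] f [ 0.9  0.1 -0.7] grip 0.06308256087141874 20.000096708536148
0.55 [284.7, 162.6, 300.7, 174.7]
(array([ 0.53185333, -0.023373  ]), np.float64(0.2156194187368079))
```

View pics/g3.png

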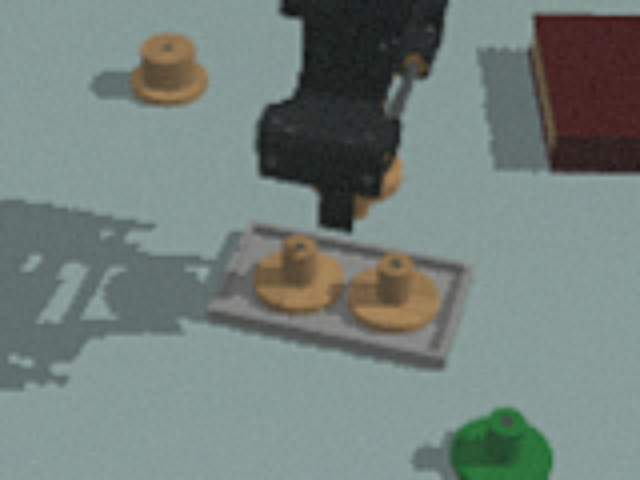

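```bash
python3 -m inch '[0.02,-0.03,0.15,0,0,0, 0.02,-0.03,0.3,0,0,0, 0.02,-0.03,0.4,0,0,0, 0.02,-0.03,0.5,0,0,0, 0.02,-0.03,0.6,0,0,0, 0.02,-0.03,0.7,0,0,0, 0.02,-0.03,0.78,0,0,0, 0.02,-0.03,0.83,0,0,0, 0.02,-0.03,0.83,0,0,0, 0.02,-0.03,0.83,0,0,0]'
python3 w.py 0.5232 -0.0214 0.0466 64.3
```

```text
time: 13.23
position: [0.5223, -0.0222, 0.0476]
tool_rot: [0.222, 0.975, -0.0, -0.0]
ft_force: [0.6, 0.4, 0.2]
grip_width: 0.0629
grip_force: 20.0
t 13.23 pos [ 0.5223 -0.0222  0.0476] shift [-0.006  0.015  0.013] turn z -0.0 tilt [-0.  0. -1.] f [0.6 0.4 0.2] grip 0.06294156201379825 19.999995846301317
```

```bash
python3 -m inch '[0,0,0.01,0,0,0, 0,0,0.01,0,0,0]'
python3 -m inch '[0,0,0,0,0,0, 0,0,0,0,0,0, 0,0,0,0,0,0, 0,0,0,0,0,0, 0,0,0,0,0,0, 0,0,0,0,0,0]' 87
python3 -m inch '[0,0,-0.2,0,0,0, 0,0,-0.6,0,0,0, 0,0,-1,0,0,0]' >/dev/null
python3 -m inch '[0,0.4,-0.5,0,0,0, 0,1,-1,0,0,0, 0,1,-1,0,0,0]' >/dev/null
python3 -m inch '[0,0.4,0,0,0,0, 0,1,0,0,0,0, 0,1,0,0,0,0, 0,1,0,0,0,0]'
python3 - <<'E'
from h import *
I=[]
for n in('top','side'):
    im=camera(n);I.append(cv2.resize(im[110:230,215:345,::-1],None,fx=3,fy=3))
    for d in cut_out(n,'plug_inverted'):
        b=d['bbox'];print(n,d['conf'],b)
        if n=='top' and d['conf']>.3:print(fit(n,d['region'],lambda x,y:plug(x,y,.012,1),ground(n,(b[0]+b[2])/2,(b[1]+b[3])/2,.045),[.006,.006]))
cv2.imwrite('pics/end.png',np.hstack(I))
E
```

```text
time: 13.4
position: [0.5224, -0.0223, 0.0472]
tool_rot: [0.223, 0.975, -0.0, 0.0]
ft_force: [1.0, -0.4, -0.9]
grip_width: 0.063
grip_force: 20.0
time: 13.9
position: [0.5223, -0.0222, 0.047]
tool_rot: [0.222, 0.975, -0.0, 0.0]
ft_force: [-0.1, -0.2, 0.4]
grip_width: 0.0862
grip_force: 0.0
time: 14.73
position: [0.5922, 0.1244, 0.207]
tool_rot: [0.221, 0.975, 0.0, 0.0]
ft_force: [-0.6, -0.1, -0.2]
grip_width: 0.0871
grip_force: 0.0
top 0.81 [250.3, 148.2, 281.4, 174.4]
(array([ 0.52256762, -0.02494634]), np.float64(0.9168833670422807))
side 0.88 [272.9, 176.9, 297.9, 194.4]
```

View pics/end.png

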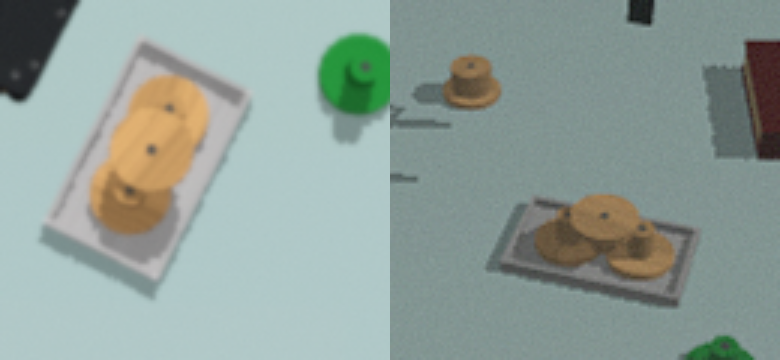

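```bash
python3 -c "from rig import *;print(hand_in())"
```

```text
the job is handed in; nothing more can be done
None
```

The job is handed in at about 15 s of robot time: the second thin-stemmed plug stands beside the first in the smaller tray (centres about 68 mm apart, so flanges about 4 mm apart), and in the last pictures the inverted plug sits level and centred on both stems; hand-in returned no verdict.

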